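Bin the old back-nut through the sprung waste flap

TASK

The old hexagonal nut on the sink drainer is rubbish: send it down the waste drop. With one finger push the black spring flap open and keep it open while your other finger pushes the nut along the steel, over the lip and through, until it has dropped into the bin underneath; then let the flap close. Do not pick the nut up or squeeze it, do not shove it against the shut flap, and leave everything else where it is.

Things in the scene. Friction and masses are not known exactly. Their poses are not given: they have to be found in the camera images.
- drainer: Fixed steel drainer sheet on the worktop, 425 x 580 mm, top at z = 8 mm; place and yaw vary. Origin: on the worktop (z = 0) below the middle of the lip, the near edge of the waste opening. Its x points from the lip into the opening (away from the robot), y left, z up. The sheet spans x -200 to 225, y -290 to 290 mm; the opening x 0 to 100, y -75 to 75 mm.
- hinge (a point): Middle of the flap's hinge line, at drainer x = 100 mm, 40 mm above the sheet, axes as the drainer's. The line runs along y. A low steel wedge hood frames the opening: two 5 mm cheeks at y = +-75 to +-80 mm rise straight from the sheet at the lip to the hinge, and a back wall behind the hinge (drainer x = 104 to 118 mm) is 44 mm above the sheet. The top is open.
- flap (a joint): Angle (rad) of the self-closing flap: 0 shut, grows as it opens in and down, stop at 1.12. Black plate, 104 long, 144 wide, 4 mm thick, closing the hood's slope: from the hinge (high, far) it slopes down at 22 degrees to the lip. Spring: 1 to 6 N at a fingertip. A vertical fingertip 5 mm above the sheet, pushed in, bends it: front edge 67 mm past the lip 0.45 rad, 80 mm 0.65 rad.
- flap_edge (a point): Middle of the flap's free edge, on its upper side. Shut, it lies just inside the lip, level with the sheet; it swings down and away from the lip as the flap opens.
- bin_floor (a point): Middle of the floor of the bin under the opening, 150 mm below the worktop; the bin is straight-walled and as wide as the opening.
- hex_nut: The old nut: white plastic hexagonal ring, 46 mm across the flats, 53 mm across the corners, 22 mm high, about 40 g, with a hole through it, lying flat on the drainer in front of the hood, left or right of its middle. Origin: centre of its underside; z is its axis; at yaw 0 one flat faces along its x and the others follow every 60 degrees.
- union_nut: Bystander, to be left alone: white plastic ROUND union nut with ribs, 62 mm across, 26 mm high, hole through it, lying on the drainer on the other side of the hood's middle line. Origin: centre of its underside.
- elbow: Bystander: white pipe elbow lying on the drainer, two legs of 60 mm along its x and y, 48 mm high. Origin: below the bend.
- trap_cup: Bystander: white open cup of a bottle trap, 72 mm across, 62 mm high, on the drainer. Origin: centre of its underside.
- wrench: Bystander: steel spanner, 170 mm, lying on the drainer beyond the hood. Origin: its middle, underside.
- soap_bottle: Bystander: clear bottle with green cap, 66 mm across, 190 mm high, on the worktop to the right. Origin: centre of its underside.
- cleaner_bottle: Bystander: white bottle with red cap, 72 mm across, 170 mm high, on the worktop to the right. Origin: centre of its underside.
Things that resemble listed ones, but are neither listed nor needed, are in the scene too. What is shaped like the hex_nut but orange, red or yellow is not meant.

How it is judged:
By the outcome, as a careful person would: the job done as asked, in the order asked, and still so for the second after the job is handed in, with the robot touching nothing.
It also fails if it takes over 32 s, if anything falls off the work surface, if the arm or the gripper's body presses on something with over 40 N, if the wrist force passes 120 N, or if a joint passes its speed limit or range.

ROBOT

A 6-joint arm with a two-finger parallel gripper is mounted at the origin on the work surface. World frame = base frame: x ahead of the robot, y to its left, z up, the work surface at z = 0. Lengths are in m, angles in rad, forces in N, time in s.
With the tool pointing down it reaches from about 0.425 to 0.95 m from the base axis. Payload 14.7 kg.
Tool frame: the origin (TCP) lies midway between the tips of the shut fingers; the grasp point (between the pads) lies 19 mm behind it; x points along the fingers, z is the direction in which the jaws open and shut, and the axes are right-handed (so a half turn about x gives the same grasp; the last joint's range is limited). The gripper opens to 85 mm and grips with 20 to 120 N. Pads are 22 mm wide; open, the fingers measure 114 mm over their backs; the gripper's body (76 mm by 85 mm) begins 54 mm behind the grasp point. The pads swing forward as they close: fully open they stand 13 mm farther back than shut.
Start: joints at [-1.372, 0.48, 1.596, -0, 1.065, -0.047], TCP at [0.158, -0.63, 0.231] pointing down, gripper open.
Joint ranges: [-2.75, 2.75], [-0.82, 2.05], [0.23, 2.67], [-1.56, 4.7], [0.09, 2.69], [-2.92, 2.92]. Speed limits (rad/s): [1.89, 1.89, 2.39, 3.01, 3.01, 3.01].

INTERFACE

Orientations are given as a unit quaternion [x, y, z, w].
In Python, from plant import readout, imaging, order gives the robot as it stands.
- The arm moves only by the tool servo_tool, never from a script. Its argument "motion" is a list of rows, each a list of 7 numbers: the shift along the tool's x, y, z each as a share of 1 m, from -1 to 1, then the turn, a rotation vector about the tool's x, y, z each as a share of 90 degrees, from -1 to 1, then the closure, from 0 (fully open) to 1 (shut). In form: [[x, y, z, ax, ay, az, claw], ...]. A call has 1 to 20 rows; each row is the pose to reach, as a shift and turn from the pose commanded when the call began, along the tool's axes at that moment; what a row does not reach only later rows make up. A row lasts 1/10 s, in which the tool goes at most 50 mm and 8.59 degrees, less where a joint would pass 70% of its speed; a pose out of reach is approached as far as the arm can. A call with a number of a shift or a turn outside -1 to 1 is refused whole. A call with a gripper value outside its range is refused whole. The fingers move at their own pace and stop on an object; "squeeze" is the grip in N (left out, the last holds). Time passes only in rows, so rows that repeat a pose let the fingers close. It gives the time, the measured TCP pose, the force and the opening at its end, in the units of the state.
- readout.get_obs(): the state, without advancing time (a new reading comes with each control period).
- imaging.read_camera(name): name is "scene" or "top" or "wrist"; returns a dict with "frame" (480x640x3 uint8, red, green, blue), "z_map" (480x640 float32, m along the optical axis (not along the pixel's ray), 0 where there is no reading), "fov_y" (degrees; the focal length in pixels is half the picture's height over the tangent of half this angle, whatever the lens; pixels are square), "cx", "cy" (the principal point, pixels), "pose" (4x4, takes a point from camera to world coordinates). Camera axes: x right, y down, z forward; pixel columns grow to the right and rows downward; lengths in m; the calibration is good to about 2 mm. A picture is of the moment at which its call begins.
- order.hand_in(): hands the job in, once; it reports no verdict.
Trained networks look in the newest picture that a camera, given by its name, has taken for a name from the list of things; names that differ only in an ending like _2 or _b are one class to them, and where a whole thing is asked for, a point or a joint stands for the part that bears it (a point fixed in the world has none). Each returns a list of dicts, best first, with "conf" (0 to 1); they miss things now and then, are a little off and sometimes report something else, mostly with a low value. They report only what shows in the picture. A call takes as long as a camera call. They do not tell look-alikes from the thing itself.
- imaging.search_frame(name, camera): "bbox" ([left, top, right, bottom] in pixels, round what is visible of it).
- imaging.silhouettes(name, camera): "pixels" (480x640 bool, what is visible of it) and "bbox" ([left, top, right, bottom] in pixels, round what is visible of it).
- imaging.tip_of(name, camera): "uv" ([column, row] in pixels: a listed point, or the origin of a listed thing).
The state is a dict: "t": time; "q": joint angles; "dq": joint speeds; "joint_torque": joint torques, N m; "ee_pos": TCP position; "tcp_rot": TCP orientation; "force": force on the tool from outside, world axes, zero at the start; "wrist_torque": the same for the moment, N m; "grip_width": finger opening in m.
Only numpy, scipy, OpenCV 4.12 (cv2) and the standard library are available. Lean on these libraries where they do the work, as an engineer would, in place of code of your own. Each camera call takes 0.05 s, during which the arm holds its last target.

## Working session

There is one attempt and no reset: what is moved stays moved. The work goes in short steps, Python scripts to look and compute and a tool call to move; the robot and the scene stay as the last step left them, time stands still between calls to the robot, and variables do not carry over. Pictures are saved under pics/ and viewed, and the job is handed in when it is done.

Besides the shell and the picture viewer there is one more tool, called after "Emit:" as a command line: name --pt "numbers of a row" for each row, then --argument value for the rest. servo_tool: Moves the arm, as the interface text tells. Shift numbers are shares of 1 m and turn numbers shares of 90 degrees, none past 1 either way. Its arguments: {"type":"object","properties":{"motion":{"type":"array"},"squeeze":{"type":"number"}},"required":["motion"]}

```bash
ls; mkdir -p pics
cat > h.py <<'E'
import numpy as np, cv2
from plant import readout, imaging, order
from scipy.spatial.transform import Rotation as R
def K(c):
    f=240/np.tan(np.radians(c['fov_y'])/2); return f,c['cx'],c['cy']
def px2w(c,u,v,z=None):
    f,cx,cy=K(c); P=np.array(c['pose']); d=np.array([(u-cx)/f,(v-cy)/f,1.])
    if z is None:
        return P[:3,:3]@(d*c['z_map'][int(round(v)),int(round(u))])+P[:3,3]
    r=P[:3,:3]@d; return P[:3,3]+r*(z-P[2,3])/r[2]
def w2px(c,p):
    f,cx,cy=K(c); P=np.array(c['pose']); q=P[:3,:3].T@(np.array(p)-P[:3,3]); return np.array([cx+f*q[0]/q[2],cy+f*q[1]/q[2]])
def save(c,n): cv2.imwrite('pics/'+n,c['frame'][:,:,::-1])
E
python3 - <<'E'
from h import *
o=readout.get_obs(); print(o)
for n in ['top','scene']:
    c=imaging.read_camera(n); save(c,n+'0.png'); print(n,c['fov_y'],c['cx'],c['cy'],np.round(c['pose'],3).tolist())
    for t in ['hex_nut','union_nut','hinge','flap_edge','drainer','elbow','trap_cup']:
        r=imaging.tip_of(t,n)
        for k in r[:4]:
            u,v=k['uv']; print(t,round(k['conf'],2),np.round(k['uv'],1),np.round(px2w(c,u,v,{'drainer':0,'hinge':.048}.get(t,.008)),4))
E
```

```text
pics
{'t': 0.0, 'q': array([-1.37160972e+00,  4.80834478e-01,  1.59686946e+00,  1.74391870e-05,
        1.06510330e+00, -4.65905249e-02]), 'dq': array([-4.74511769e-04,  5.64873981e-05, -7.47756180e-04, -8.85109093e-04,
       -3.12442003e-04,  4.00760691e-04]), 'joint_torque': array([-9.49210153e-04, -9.50643897e+01, -4.30185556e+01, -2.98205359e-04,
        1.24551178e-02,  2.61551327e-05]), 'ee_pos': array([ 0.15810177, -0.63005392,  0.23067233]), 'tcp_rot': array([ 0.43522559,  0.55783955, -0.43465817,  0.55719476]), 'force': array([ 0.5349148 , -0.21085571, -0.04882178]), 'wrist_torque': array([ 0.01857236,  0.04440577, -0.00425686]), 'grip_width': 0.08547831322473959}
top 54.01766309235561 318.1542075463365 235.5923823042736 [[0.008, -0.999, 0.032, 0.481], [-1.0, -0.008, 0.018, -0.047], [-0.018, -0.032, -0.999, 1.109], [0.0, 0.0, 0.0, 1.0]]
hex_nut 0.89 [145.4 158.3] [0.6962 0.3835 0.008 ]
hex_nut 0.7 [225.5 329.2] [0.296  0.1873 0.008 ]
hex_nut 0.64 [264.  243.3] [0.4971 0.0997 0.008 ]
hex_nut 0.52 [383.3 325.7] [ 0.3081 -0.18    0.008 ]
union_nut 0.63 [312.1 246.3] [ 0.491  -
[... 415 characters left out ...]
0.964, -0.193, 0.185, -0.208], [-0.011, -0.718, -0.696, 0.703], [0.0, 0.0, 0.0, 1.0]]
hex_nut 0.98 [530.3 232.7] [0.7029 0.386  0.008 ]
hex_nut 0.83 [217.4 168.4] [ 0.3197 -0.1786  0.008 ]
hex_nut 0.72 [366.3 137.9] [0.2987 0.1898 0.008 ]
hex_nut 0.65 [411.6 135.5] [0.3203 0.3002 0.008 ]
union_nut 0.66 [305.7 202.2] [ 0.4907 -0.0149  0.008 ]
hinge 0.72 [234.  228.3] [ 0.5711 -0.1753  0.048 ]
hinge 0.69 [358.7 246. ] [0.6804 0.0352 0.048 ]
flap_edge 0.77 [346.4 224.9] [0.5811 0.0458 0.008 ]
drainer 0.94 [344.1 227.5] [0.5791 0.0419 0.    ]
elbow 0.92 [418.1 189. ] [0.5164 0.2304 0.008 ]
trap_cup 0.85 [236.1 229.3] [ 0.532  -0.1698  0.008 ]
trap_cup 0.45 [304.2 202.5] [ 0.4907 -0.0182  0.008 ]
```

View pics/top0.png

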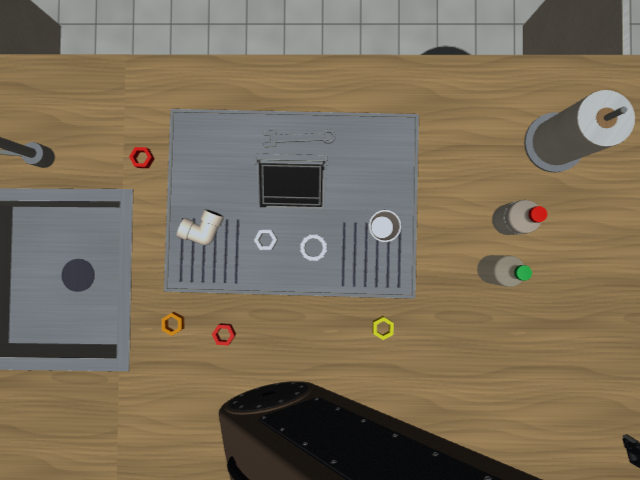

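View pics/scene0.png

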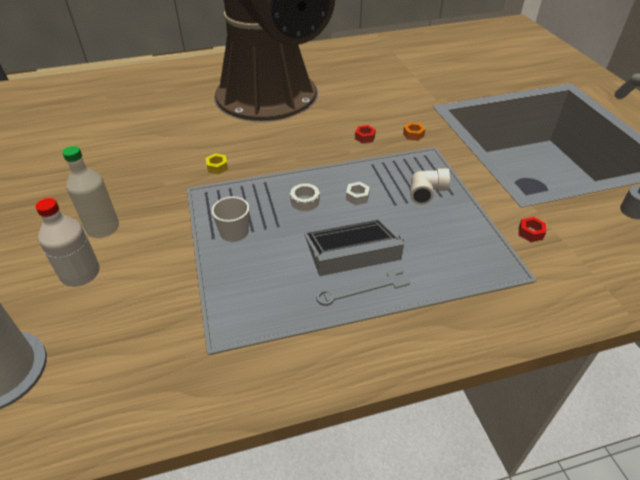

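The top view shows the white hex nut at about (265,240) and the union nut at (313,247). The hood and flap span (260–323, 160–207), and the elbow is at (200,228). The coloured hex rings are decoys. Next I'll measure these more precisely.

Run:
```python
from h import *
res={}
for n in ['top','scene']:
    c=imaging.read_camera(n); img=c['frame'].astype(int)
    f,cx,cy=K(c); P=np.array(c['pose'])
    vv,uu=np.mgrid[:480,:640]; z=c['z_map']
    W=np.stack([(uu-cx)/f*z,(vv-cy)/f*z,z],-1)@P[:3,:3].T+P[:3,3]
    # drainer
    for r in imaging.silhouettes('drainer',n)[:1]:
        m=r['pixels'].astype(np.uint8); 
        cs=max(cv2.findContours(m,cv2.RETR_EXTERNAL,cv2.CHAIN_APPROX_NONE)[0],key=cv2.contourArea)[:,0]
        pts=np.array([px2w(c,u,v,.008)[:2] for u,v in cs],np.float32)
        rect=cv2.minAreaRect(cv2.convexHull(pts)); print(n,'drainer',r['conf'],rect)
    sh=np.abs(W[...,2]-.008)<.004; print('sheet z', np.median(W[...,2][(np.abs(W[...,0]-.45)<.03)&(np.abs(W[...,1]-.04)<.02)]))
    # white nuts
    roi=(W[...,0]>.40)&(W[...,0]<.575)&(W[...,1]>-.09)&(W[...,1]<.15)
    top=roi&(img.min(-1)>150)
    k,l,st,ce=cv2.connectedComponentsWithStats(top.astype(np.uint8))
    for i in range(1,k):
        if st[i,4]>60:
            w=W[l==i]; print('blob',st[i],np.round(w.mean(0),4),np.round(np.percentile(w[:,2],[10,50,90]),3))
            cs=cv2.findContours((l==i).astype(np.uint8),cv2.RETR_EXTERNAL,cv2.CHAIN_APPROX_NONE)[0][0][:,0]
            zz=.030 if st[i,2]<26 or n=='scene' else .034
            p=np.array([px2w(c,u,v,zz)[:2] for u,v in cs],np.float32); print(' circ',cv2.minEnclosingCircle(p))
    # hood: high points
    hood=(W[...,2]>.035)&(W[...,0]>.6)&(W[...,0]<.76)&(np.abs(W[...,1]-.04)<.12)
    w=W[hood]; print('hood',w.shape, np.round(w.min(0),4),np.round(w.max(0),4))
    x0=200; 
    if n=='top':
        cv2.imwrite('pics/topz.png',cv2.resize(c['frame'][145:270,220:345,::-1],(750,750)[:2],interpolation=cv2.INTER_CUBIC)[:, :][:600] if 0 else cv2.resize(c['frame'][150:262,230:342,::-1],(600,600),interpolation=cv2.INTER_CUBIC))
    else: cv2.imwrite('pics/scenez.png',cv2.resize(c['frame'][165:275,280:430,::-1],(800,587),interpolation=cv2.INTER_CUBIC))
w=imaging.read_camera('wrist'); save(w,'wrist0.png'); print(np.round(w['pose'],3).tolist(),w['fov_y'])
print(R.from_quat(readout.get_obs()['tcp_rot']).as_matrix().round(3))
```

```text
top drainer 0.65 ((0.594355046749115, 0.03599059581756592), (0.5897005200386047, 0.43760475516319275), 89.10851287841797)
sheet z 0.007513528120602464
blob [254 230  23  20 204] [0.5052 0.0956 0.0274] [0.024 0.029 0.032]
 circ ((0.5056210160255432, 0.09485559165477753), 0.02576894313097)
blob [300 234  27  27 289] [ 0.4881 -0.016   0.0307] [0.014 0.033 0.036]
 circ ((0.48916712403297424, -0.016057247295975685), 0.03116965852677822)
hood (1566, 3) [ 0.6376 -0.0489  0.035 ] [0.6999 0.1186 0.057 ]
scene drainer 0.58 ((0.592086672782898, 0.03784257173538208), (0.5908329486846924, 0.43947046995162964), 89.06137084960938)
sheet z 0.008097792230217005
blob [346 181  24  16 187] [0.4978 0.0969 0.0255] [0.008 0.03  0.031]
 circ ((0.5034460425376892, 0.09459416568279266), 0.026714147999882698)
blob [290 183  30  19 240] [ 0.4811 -0.0149  0.0286] [0.008 0.034 0.036]
 circ ((0.48182421922683716, -0.014840802177786827), 0.031062694266438484)
hood (1797, 3) [ 0.6427 -0.0492  0.035 ] [0.7037 0.119  0.0573]
[[0.243, -0.937, -0.25, 0.221], [-0.97, -0.235, -0.063, -0.614], [0.001, 0.258, -0.966, 0.373], [0.0, 0.0, 0.0, 1.0]] 59.93696042065365
[[ 0.     0.97   0.243]
 [-0.     0.243 -0.97 ]
 [-1.     0.     0.   ]]
```

View pics/topz.png

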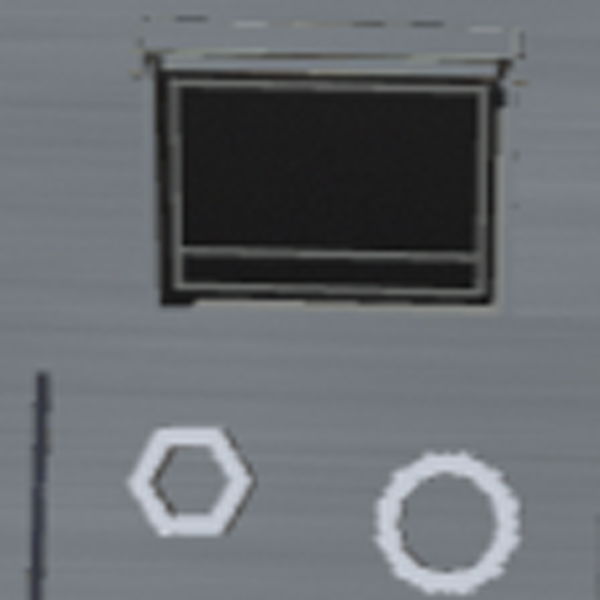

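View pics/scenez.png

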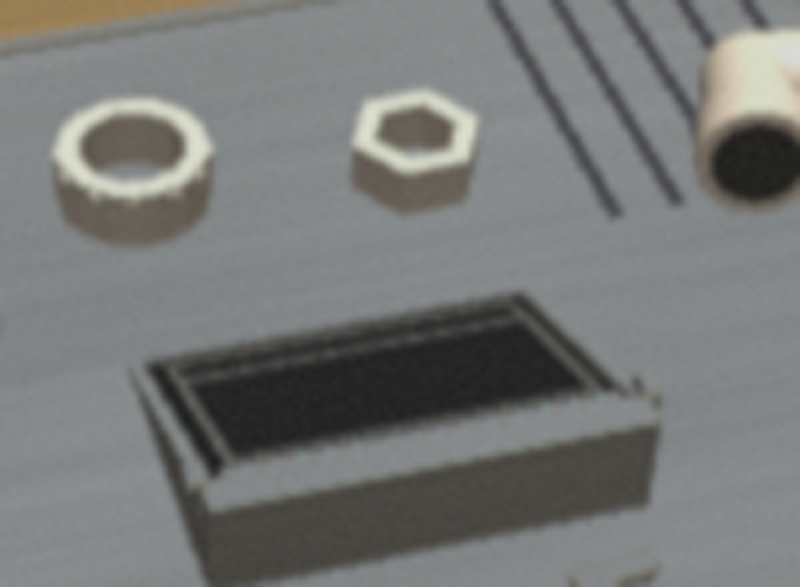

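View pics/wrist0.png

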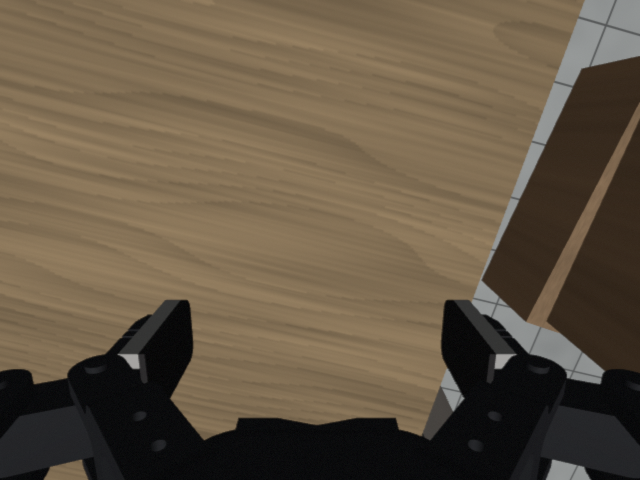

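The hex nut lies at about drainer (-79, +56) mm, with one flat facing the lip. I'll straddle it with the jaws pointing about 18° right of drainer x. The front finger then enters the flap while the rear finger pushes the nut inward. First I'll travel above everything.

Emit:
servo_tool --pt "0 0.327 -0.227 -0.31 0 0 0" --pt "0 0.327 -0.227 -0.31 0 0 0" --pt "0 0.327 -0.227 -0.31 0 0 0" --pt "0 0.327 -0.227 -0.31 0 0 0" --pt "0 0.327 -0.227 -0.31 0 0 0" --pt "0 0.327 -0.227 -0.31 0 0 0" --pt "0 0.327 -0.227 -0.31 0 0 0" --pt "0 0.327 -0.227 -0.31 0 0 0" --pt "0 0.512 -0.619 -0.632 0 0 0" --pt "0 0.512 -0.619 -0.632 0 0 0" --pt "0 0.512 -0.619 -0.632 0 0 0" --pt "0 0.512 -0.619 -0.632 0 0 0" --pt "0 0.512 -0.619 -0.632 0 0 0" --pt "0 0.512 -0.619 -0.632 0 0 0" --pt "0 0.512 -0.619 -0.632 0 0 0" --pt "0 0.512 -0.619 -0.632 0 0 0" --pt "0 0.512 -0.619 -0.632 0 0 0" --pt "0 0.512 -0.619 -0.632 0 0 0" --pt "0 0.512 -0.619 -0.632 0 0 0" --pt "0 0.512 -0.619 -0.632 0 0 0"

```text
t: 3.05
ee_pos: [0.5039, 0.0938, 0.2313]
tcp_rot: [0.117, 0.697, -0.117, 0.697]
force: [-0.7, 1.0, -0.5]
grip_width: 0.0854
```

Run:
```python
from h import *
o=readout.get_obs(); print(o['t'],o['ee_pos'],o['force'],o['grip_width'],o['q'].round(2)); M=R.from_quat(o['tcp_rot']).as_matrix(); print(M.round(3))
c=imaging.read_camera('wrist'); save(c,'wrist1.png')
for t,z in [('hex_nut',.008),('drainer',0),('flap_edge',.008),('hinge',.048),('union_nut',.008)]:
    for k in imaging.tip_of(t,'wrist')[:2]: print(t,round(k['conf'],2),np.round(k['uv']),px2w(c,*k['uv'],z).round(4))
```

```text
3.05 [0.50391133 0.09378199 0.23126876] [-0.71895137  0.96517707 -0.48677425] 0.08542633325474074 [ 0.13  0.29  1.91 -0.    0.95  0.46]
[[-0.     0.326  0.945]
 [-0.     0.945 -0.326]
 [-1.    -0.    -0.   ]]
hex_nut 0.83 [316. 199.] [0.5041 0.0967 0.008 ]
hex_nut 0.78 [ 8. 30.] [0.3162 0.3067 0.008 ]
drainer 0.95 [416. 231.] [0.5807 0.0376 0.    ]
flap_edge 0.82 [424. 233.] [0.5859 0.0358 0.008 ]
hinge 0.77 [554. 209.] [0.6822 0.0338 0.048 ]
union_nut 0.65 [343. 313.] [ 0.4923 -0.015   0.008 ]
```

View pics/wrist1.png

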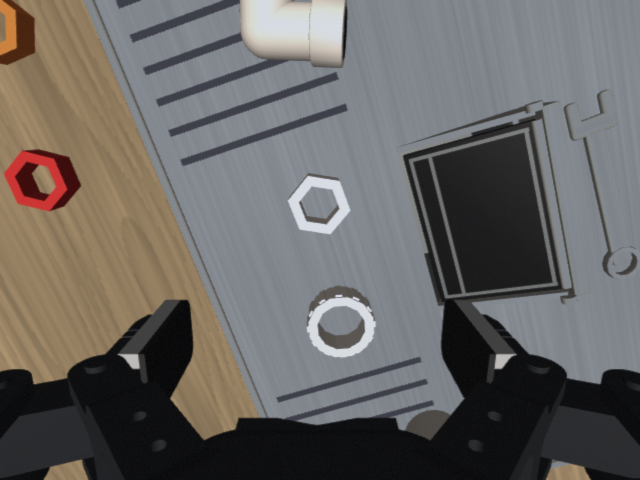

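The wrist view agrees with the earlier measurements. It puts the hex nut at (319,204) px, about (0.504, 0.097), and the drainer origin at (0.581, 0.038). Next I descend astride the nut.

Emit:
servo_tool --pt "0.05 0.002 0 0 0 0 0" --pt "0.1 0.002 0 0 0 0 0" --pt "0.15 0.002 0 0 0 0 0" --pt "0.19 0.002 0 0 0 0 0" --pt "0.21 0.002 0 0 0 0 0" --pt "0.22 0.002 0 0 0 0 0" --pt "0.225 0.002 0 0 0 0 0" --pt "0.229 0.002 0 0 0 0 0" --pt "0.229 0.002 0 0 0 0 0"

```text
t: 4.25
ee_pos: [0.5054, 0.0964, 0.0029]
tcp_rot: [0.117, 0.697, -0.117, 0.698]
force: [0.0, 0.5, 0.1]
grip_width: 0.0855
```

Run:
```python
from h import *
c=imaging.read_camera('wrist'); save(c,'wrist2.png')
c=imaging.read_camera('scene'); cv2.imwrite('pics/scene2.png',cv2.resize(c['frame'][120:300,250:490,::-1],(800,600),interpolation=cv2.INTER_CUBIC))
```

```text
(no output)
```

View pics/wrist2.png

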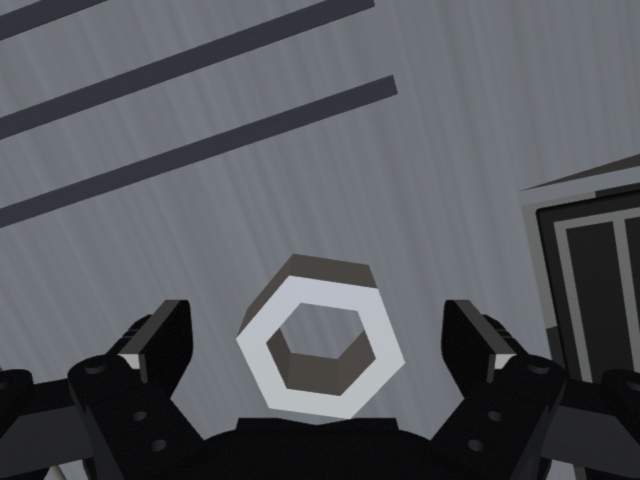

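View pics/scene2.png

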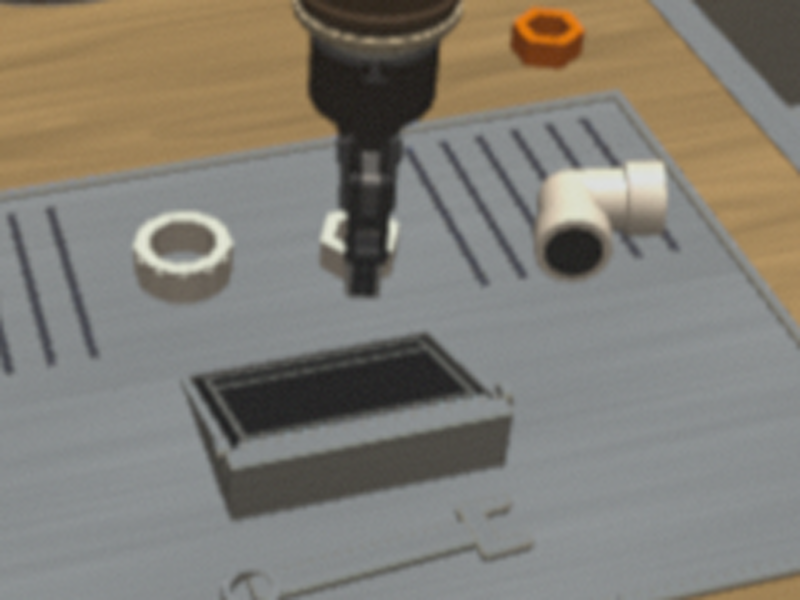

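Emit:
servo_tool --pt "0.002 0 0.01 0 0 0 0" --pt "0.002 0 0.02 0 0 0 0" --pt "0.002 0 0.027 0 0 0 0" --pt "0.002 0 0.034 0 0 0 0" --pt "0.002 0 0.041 0 0 0 0" --pt "0.002 0 0.048 0 0 0 0" --pt "0.002 0 0.055 0 0 0 0" --pt "0.002 0 0.055 0 0 0 0"

```text
t: 5.15
ee_pos: [0.558, 0.0782, 0.0003]
tcp_rot: [0.117, 0.697, -0.117, 0.698]
force: [-0.7, 0.6, 1.4]
grip_width: 0.0854
```

Run:
```python
from h import *
c=imaging.read_camera('wrist'); save(c,'wrist3.png')
c=imaging.read_camera('scene'); cv2.imwrite('pics/scene3.png',cv2.resize(c['frame'][120:300,250:490,::-1],(800,600),interpolation=cv2.INTER_CUBIC))
```

```text
(no output)
```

View pics/wrist3.png

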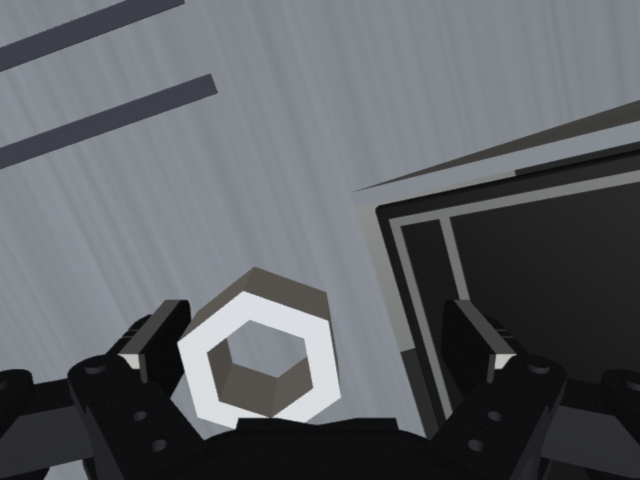

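View pics/scene3.png

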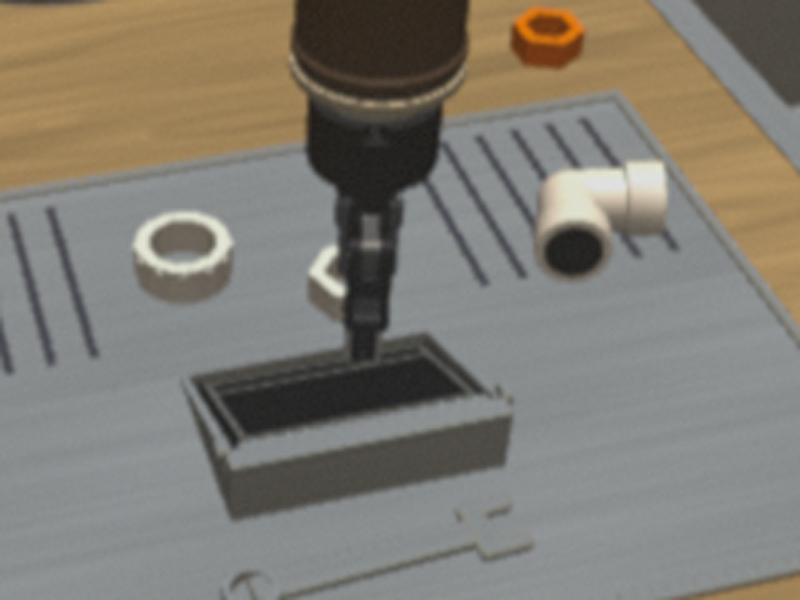

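```bash
cat > nut.py <<'E'
from h import *
def loc(c,uv,o,z=.030):
    M=R.from_quat(o['tcp_rot']).as_matrix(); p=px2w(c,*uv,z); return (M.T@(p-o['ee_pos'])*1000).round(1), p.round(4)
E
python3 - <<'E'
from nut import *
o=readout.get_obs(); c=imaging.read_camera('wrist'); print(o['ee_pos'],o['force'])
for uv in [(245,292),(328,320),(340,395),(197,415),(178,343),(260,363)]: print(uv,loc(c,uv,o))
for k in imaging.tip_of('hex_nut','wrist')[:2]: print(k, loc(c,k['uv'],o,.008))
for uv in [(190,300),(442,300)]: print(uv,loc(c,uv,o,.015))
E
```

```text
[5.56908063e-01 7.84008040e-02 2.73125984e-04] [0.71256081 0.62750047 1.32009345]
(245, 292) (array([-29.7,  19.2, -21.4]), array([0.543 , 0.1036, 0.03  ]))
(328, 320) (array([-29.7,  10.4,   2.7]), array([0.5628, 0.0873, 0.03  ]))
(340, 395) (array([-29.7, -15.1,   6.6]), array([0.5582, 0.062 , 0.03  ]))
(197, 415) (array([-29.7, -22.3, -38.3]), array([0.5134, 0.0699, 0.03  ]))
(178, 343) (array([-29.7,   2.9, -42.1]), array([0.5181, 0.0949, 0.03  ]))
(260, 363) (array([-29.7,  -3.9, -17.8]), array([0.5388, 0.0806, 0.03  ]))
{'uv': [271.6, 333.9], 'conf': 0.95} (array([ -7.7,  -5.8, -16.7]), array([0.5393, 0.0783, 0.008 ]))
(190, 300) (array([-14.7,  10.2, -42.3]), array([0.5202, 0.1019, 0.015 ]))
(442, 300) (array([-14.7,  10.2,  40.6]), array([0.5986, 0.0748, 0.015 ]))
```

The nut is on the rear pad with its centre 4–5 mm off the pad centre, which is stable. The front finger is in the flap. I'll continue with a slight bias back toward centre.

Emit:
servo_tool --pt "0 -0.001 0.007 0 0 0 0" --pt "0 -0.002 0.014 0 0 0 0" --pt "0 -0.003 0.021 0 0 0 0" --pt "0 -0.004 0.028 0 0 0 0" --pt "0 -0.004 0.035 0 0 0 0" --pt "0 -0.004 0.04 0 0 0 0" --pt "0 -0.004 0.04 0 0 0 0"

```text
t: 6.05
ee_pos: [0.5942, 0.0614, 0.0003]
tcp_rot: [0.117, 0.697, -0.117, 0.698]
force: [-0.6, -0.7, 2.8]
grip_width: 0.0854
```

Run:
```python
from nut import *
o=readout.get_obs(); c=imaging.read_camera('wrist'); save(c,'wrist4.png'); print(o['ee_pos'],o['force'])
for k in imaging.tip_of('hex_nut','wrist')[:2]: print(k, loc(c,k['uv'],o,.008))
for k in imaging.tip_of('drainer','wrist')[:2]: print(k, loc(c,k['uv'],o,.0))
```

```text
[5.94180257e-01 6.13516501e-02 3.01833476e-04] [-0.63804623 -0.70274893  2.76874073]
{'uv': [305.8, 373.0], 'conf': 0.61} (array([  0.3, -26.9,  -4.9]), array([0.5808, 0.0376, 0.    ]))
```

View pics/wrist4.png

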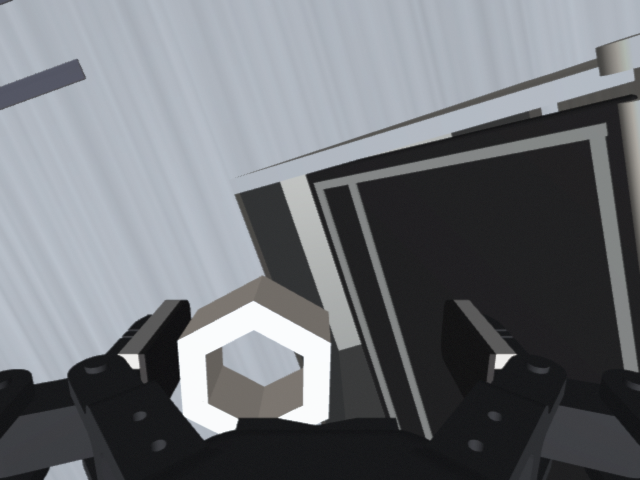

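The nut now sits flat on the rear pad at (255,368) px. The flap is well open, with a gap showing between the lip and the flap edge. I'll push on until the nut tips over.

Emit:
servo_tool --pt "0 -0.001 0.006 0 0 0 0" --pt "0 -0.002 0.012 0 0 0 0" --pt "0 -0.002 0.018 0 0 0 0" --pt "0 -0.002 0.018 0 0 0 0" --pt "0 -0.002 0.018 0 0 0 0"

```text
t: 6.7
ee_pos: [0.6101, 0.0537, 0.0003]
tcp_rot: [0.117, 0.697, -0.117, 0.698]
force: [-3.6, -0.8, 3.0]
grip_width: 0.0853
```

Run:
```python
from nut import *
o=readout.get_obs(); c=imaging.read_camera('wrist'); save(c,'wrist5.png'); print(o['ee_pos'],o['force'])
```

```text
[6.10054042e-01 5.36905690e-02 3.24566840e-04] [-3.62425083 -0.8324649   3.01971489]
```

View pics/wrist5.png

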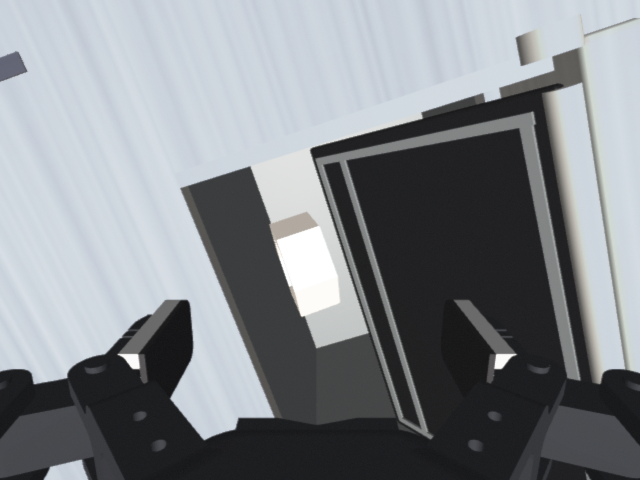

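The nut has gone through the gap and shows at (305,265), inside or falling into the bin. I'll wait a moment and confirm its height.

Emit:
servo_tool --pt "0 0 0 0 0 0 0" --pt "0 0 0 0 0 0 0" --pt "0 0 0 0 0 0 0" --pt "0 0 0 0 0 0 0"

```text
t: 7.15
ee_pos: [0.6098, 0.0539, 0.0004]
tcp_rot: [0.117, 0.697, -0.117, 0.697]
force: [-1.6, -2.4, 3.5]
grip_width: 0.085
```

Run:
```python
from nut import *
c=imaging.read_camera('wrist'); save(c,'wrist6.png')
for uv in [(300,260),(320,300),(280,200),(230,230),(300,290),(340,330)]: print(uv,px2w(c,*uv).round(4),c['frame'][uv[1],uv[0]])
```

```text
(300, 260) [ 0.5945  0.0431 -0.1047] [254 254 255]
(320, 300) [ 0.5915 -0.0054 -0.1504] [201 205 204]
(280, 200) [ 0.5895  0.0764 -0.1507] [221 223 222]
(230, 230) [ 0.5779  0.0854 -0.0433] [59 60 62]
(300, 290) [ 0.58    0.0074 -0.15  ] [204 207 206]
(340, 330) [ 0.598  -0.0344 -0.1508] [197 200 199]
```

View pics/wrist6.png

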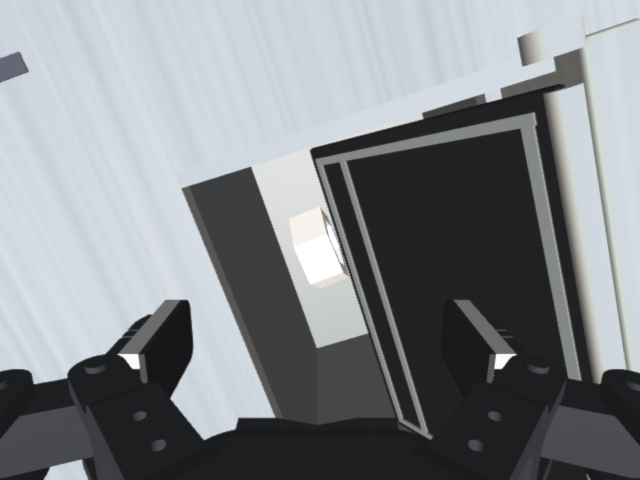

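The nut is standing on edge in the bin, with its top 46 mm above the bin floor (z ≈ -0.150). I'll back out along the same path so the flap closes gently, then lift.

Emit:
servo_tool --pt "0 0 -0.01 0 0 0 0" --pt "0 0 -0.02 0 0 0 0" --pt "0 0.001 -0.03 0 0 0 0" --pt "0 0.002 -0.04 0 0 0 0" --pt "0 0.003 -0.05 0 0 0 0" --pt "0 0.004 -0.06 0 0 0 0" --pt "0 0.005 -0.07 0 0 0 0" --pt "0 0.006 -0.08 0 0 0 0" --pt "0 0.006 -0.09 0 0 0 0" --pt "0 0.006 -0.1 0 0 0 0" --pt "0 0.006 -0.11 0 0 0 0" --pt "-0.04 0.006 -0.11 0 0 0 0" --pt "-0.09 0.006 -0.11 0 0 0 0" --pt "-0.14 0.006 -0.11 0 0 0 0" --pt "-0.19 0.006 -0.11 0 0 0 0" --pt "-0.23 0.006 -0.11 0 0 0 0" --pt "-0.23 0.006 -0.11 0 0 0 0" --pt "-0.23 0.006 -0.11 0 0 0 0"

```text
t: 9.0
ee_pos: [0.5077, 0.0956, 0.2311]
tcp_rot: [0.117, 0.697, -0.117, 0.698]
force: [-0.8, 0.0, -0.8]
grip_width: 0.085
```

Run:
```python
from nut import *
o=readout.get_obs(); print(o['t'],o['ee_pos'],o['force'])
c=imaging.read_camera('wrist'); save(c,'wrist7.png')
c=imaging.read_camera('scene'); save(c,'scene7.png')
for t,z in [('union_nut',.008),('trap_cup',.008),('elbow',.008),('flap_edge',.008)]:
    for k in imaging.tip_of(t,'scene')[:2]: print(t,round(k['conf'],2),np.round(k['uv'],1))
```

```text
9.0 [0.50771046 0.09558762 0.23107625] [-0.82877048  0.01129438 -0.77129876]
union_nut 0.59 [304.5 202.4]
trap_cup 0.81 [234.6 228.8]
elbow 0.74 [419.1 189.8]
flap_edge 0.88 [343.  224.8]
flap_edge 0.48 [236.5 229.2]
```

View pics/wrist7.png

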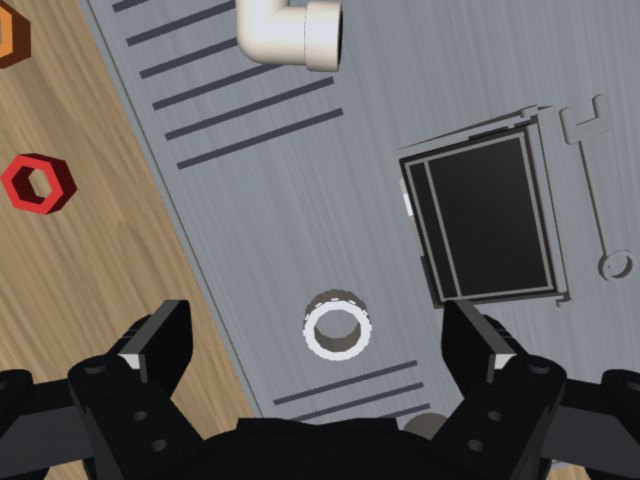

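View pics/scene7.png

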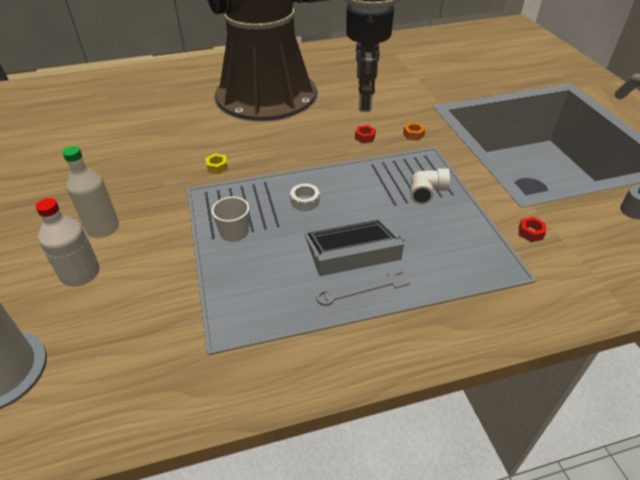

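The flap looks shut and the bystanders are unmoved. A white sliver shows at (407,203) in the lip slit, so I'll check its depth.

Run:
```python
from nut import *
c=imaging.read_camera('wrist'); cv2.imwrite('pics/w8.png',cv2.resize(c['frame'][140:320,380:580,::-1],(666,600),interpolation=cv2.INTER_CUBIC))
a=cv2.imread('pics/wrist1.png')
cv2.imwrite('pics/w1z.png',cv2.resize(a[140:320,380:580],(666,600),interpolation=cv2.INTER_CUBIC))
for uv in [(407,203),(408,206),(406,198),(404,185),(404,180),(402,172),(415,235),(427,270),(430,278),(412,205),(425,200),(440,200),(480,210),(530,210)]: print(uv,px2w(c,*uv).round(4),c['frame'][uv[1],uv[0]])
for k in imaging.tip_of('flap_edge','wrist')[:2]: print(k['uv'],k['conf'],px2w(c,*k['uv'],.008))
```

```text
(407, 203) [0.5819 0.0687 0.0057] [170 175 184]
(408, 206) [ 0.5987  0.0374 -0.1072] [176 180 190]
(406, 198) [ 0.5986  0.0479 -0.1041] [186 192 201]
(404, 185) [ 0.6026  0.0605 -0.1174] [175 166 157]
(404, 180) [ 0.6052  0.0648 -0.1242] [176 167 157]
(402, 172) [ 0.6097  0.0703 -0.1506] [136 138 137]
(415, 235) [0.5805 0.0384 0.007 ] [131 137 143]
(427, 270) [ 0.598  -0.0435 -0.1007] [43 44 44]
(430, 278) [ 0.5949 -0.0429 -0.075 ] [42 42 42]
(412, 205) [ 0.603   0.0376 -0.1047] [204 209 220]
(425, 200) [0.5964 0.0678 0.0126] [30 30 31]
(440, 200) [0.6073 0.0651 0.0188] [56 57 57]
(480, 210) [0.6346 0.0486 0.0287] [31 31 31]
(530, 210) [0.6683 0.0398 0.0422] [38 37 38]
[427.1, 235.7] 0.69 [0.59052067 0.03452825 0.008     ]
```

View pics/w8.png

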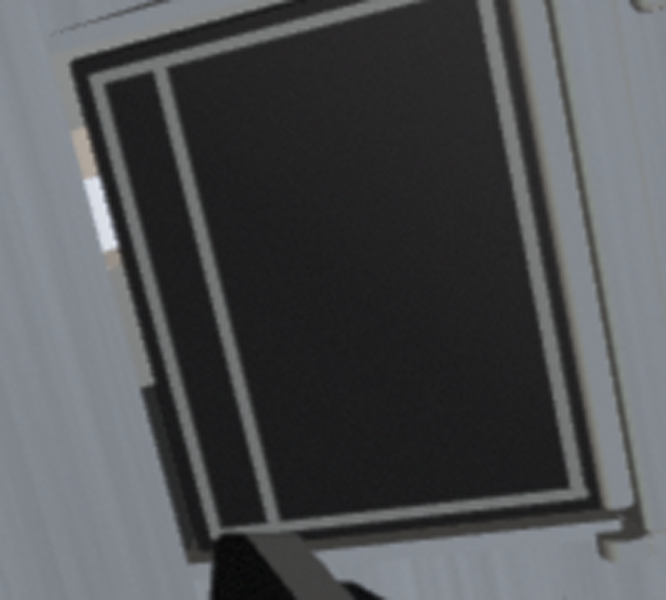

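View pics/w1z.png

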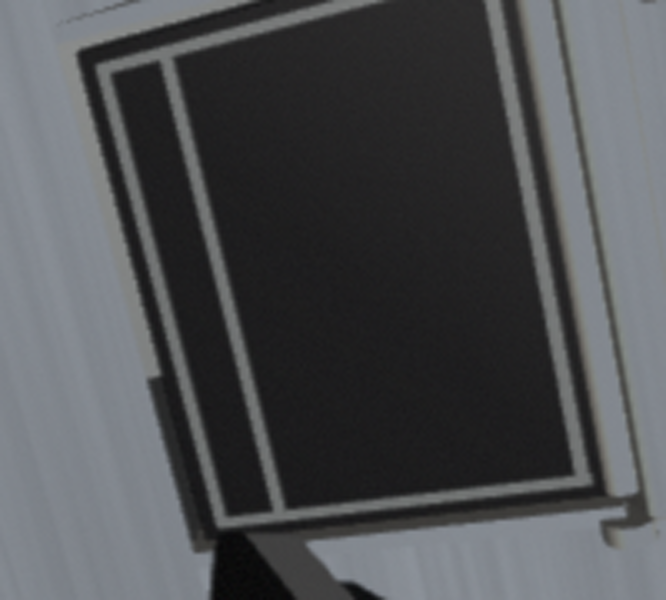

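The sliver is the nut itself, seen through the slit at z ≈ -0.105, so it is in the bin. The flap matches its first picture. Handing in.

```bash
python3 -c "
from plant import order
print(order.hand_in())"
```

```text
the job is handed in; nothing more can be done
None
```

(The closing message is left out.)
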